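# Park the clay pipe offcut at the top of the sloped gutter and set its keeper

## Task

A short clay pipe offcut lies at the bottom of the sloped aluminium gutter. Without gripping or lifting it, push it with the fingertips up the gutter, over the crest and into the dip against the tall top stop, and then push the wooden keeper bar all the way round until it lies square across the gutter behind the pipe, so that the pipe cannot roll back. Leave the jar, kneeling block, cultivator and glass cloche where they are.

Things in the scene. Friction and masses are not known exactly. Their poses are not given: they have to be found in the camera images.
- gutter: Fixed aluminium gutter, flat-bottomed U section, 370 mm long, on chocks. Origin on the brick surface (z = 0) under it; x level, uphill along its centre line; y to the left looking uphill; z up. Floor 62 mm wide, walls 4 mm thick, 22 mm above the floor on the climb, level at z = 98 mm past the crest. Floor climbs at 7 degrees to the crest, then dips at 10 degrees to the top stop.
- gutter_lip (a point): Bottom end of the gutter floor, at x = -200, y = 0, z = 40 mm in the gutter's frame, where a lip 6 mm thick (lying downhill of this point) stands across the gutter 12 mm above the floor, its top at z = 52 mm. Beyond the lip the end is open.
- gutter_crest (a point): Crest of the gutter floor, where the climb ends and the dip begins: x = 90, y = 0, z = 76 mm in the gutter's frame.
- gutter_stop (a point): Foot of the top stop's face at the bottom of the dip: x = 156, y = 0, z = 64 mm in the gutter's frame. The stop is an upright plate across the gutter, its top at z = 129 mm.
- pipe: Loose smooth clay pipe offcut (friction about 0.35), 60 mm outside diameter, 56 mm long, 0.11 to 0.22 kg; origin at its centre, own y its axis, x and z turn as it rolls. Lies across the gutter; starts against the lip, centre at x = -178, z = 73 mm in the gutter's frame; parked: x = 126, z = 100 mm. Runs back from anywhere short of the crest.
- keeper (a joint): Angle q of the wooden keeper bar about its upright pivot (rad). From the pivot the bar runs along (-cos q, sin q) in the gutter's x, y: 0 straight downhill outside the right wall, negative swung outward, 1.57 (its end limit) square across the gutter behind the parked pipe. Starts at -0.5 to -0.1, clear of the pipe's way. Light friction (0.04 N m) holds it where it is left.
- keeper_pivot (a point): On the keeper's upright pivot axis at mid height of the bar: x = 82, y = -47, z = 110 mm in the gutter's frame, outside the right wall. Post and pivot head are 9 mm in radius, the head's top at z = 122 mm.
- keeper_tip (a point): Middle of the end face of the keeper bar's free end, 95 mm from the pivot axis. The bar is 10 mm thick and 20 mm high, its underside 100 mm and its top 120 mm above the brick surface.
- jar: Bystander: white plastic screw-top jar, 84 mm diameter, 115 mm tall, origin at the centre of its underside.
- kneeler: Bystander: green hard silicone kneeling block, 130 x 270 x 40 mm, origin at the centre of its underside.
- cultivator: Bystander: aluminium three-tined hand cultivator lying flat, about 300 mm long, 40 mm high, x from handle to tines, origin on the surface under the front end of its handle grip.
- cloche: Bystander: glass bell cloche, 170 mm diameter, 188 mm tall, origin at the centre of its underside.
Things that resemble listed ones, but are neither listed nor needed, are in the scene too. There is more than one size of the pipe; the one meant has the size given above.

How it is judged:
By the outcome, as a careful person would: the job done as asked, in the order asked, and still so for the second after the job is handed in, with the robot touching nothing.
It also fails if it takes over 53 s, if anything falls off the work surface, if the arm or the gripper's body presses on something with over 40 N, if the wrist force passes 120 N, or if a joint passes its speed limit or range.

## Robot

A 7-joint arm with a two-finger parallel gripper is mounted at the origin on the work surface. World frame = base frame: x ahead of the robot, y to its left, z up, the work surface at z = 0. Lengths are in m, angles in degrees, forces in N, time in s.
With the tool pointing down it reaches from about 0.35 to 0.9 m from the base axis. Payload 8.1 kg.
Tool frame: the origin (TCP) lies at the very end of the fingers, on their centre line; the grasp point (between the pads) lies 19 mm behind it; z points along the fingers, y is the line along which they close (so a half turn about z gives the same grasp; the last joint's range is limited). The gripper opens to 85 mm and grips with 20 to 120 N. Pads are 22 mm wide; open, the fingers measure 114 mm over their backs; the gripper's body (76 mm by 85 mm) begins 54 mm behind the grasp point. The pads swing forward as they close: fully open they stand 13 mm farther back than shut.
Start: joints at [65.627, 24.895, 1.432, 90.138, -0.665, 64.973, -4.303], TCP at [0.198, -0.593, 0.231] pointing down, gripper open.
Joint ranges: [-149.89, 149.89], [-25.12, 119.58], [-72.63, 75.52], [4.76, 147.25], [-75.54, 255.54], [6.69, 114.76], [-157.13, 157.13]. Speed limits (degrees/s): [127.2, 127.2, 172.46, 172.46, 180, 180, 180].

## Interface

Orientations are given as [roll, pitch, yaw] about the fixed x, y, z axes, in that order (R = Rz(yaw) Ry(pitch) Rx(roll)).
In Python, from plant import arm gives the robot as it stands.
- The arm moves only by the tool arm_command, never from a script. Its argument "motion" is a list of rows, each a list of 3 entries, a list of its own where there are three numbers: the closure, from 0 (fully open) to 1 (shut), then the shift along the tool's x, y, z scaled (see below), then the turn about the tool's z scaled (see below). In form: [[jaw, [x, y, z], roll], ...]. A call has 1 to 20 rows; each row is the pose to reach, as a shift and turn from the pose commanded when the call began, along the tool's axes at that moment, turning the shorter way round; what a row does not reach only later rows make up. The controller multiplies each number of a shift by 40 cm and each number of a turn by 360 degrees. A row lasts 1/8 s, in which the tool goes at most 62.5 mm and 10.7 degrees, less where a joint would pass 70% of its speed; a pose out of reach is approached as far as the arm can. A call with a number of a shift or a turn outside -1 to 1 is refused whole. A call with a gripper value outside its range is refused whole. The fingers move at their own pace and stop on an object; "newtons" is the grip in N (left out, the last holds). Time passes only in rows, so rows that repeat a pose let the fingers close. It gives the time, the measured TCP pose, the force, the opening and the grip force at its end, in the units of the state.
- arm.read_state(): the state, without advancing time (a new reading comes with each control period).
- arm.capture(name): name is "scene" or "top"; returns the picture (480x640x3 uint8, blue, green, red); there is no depth.
- arm.camera_info(name): a dict with "fov_y" (degrees; the focal length in pixels is half the picture's height over the tangent of half this angle, whatever the lens; pixels are square), "cx", "cy" (the principal point, pixels), "world_from_camera" (4x4, takes a point from camera to world coordinates). Camera axes: x right, y down, z forward; pixel columns grow to the right and rows downward; lengths in m; the calibration is good to about 2 mm. A picture is of the moment at which its call begins. camera_info takes no time and is no camera call.
- arm.close_job(): hands the job in; it is judged then, once.
The state is a dict: "time_s": time; "joint_positions": joint angles; "qd": joint speeds; "effort": joint torques, N m; "ee_pos": TCP position; "orientation": TCP orientation; "ft_force": force on the tool from outside, world axes, zero at the start; "torque": the same for the moment, N m; "opening": finger opening in m; "finger_force": force on a finger pad.
Only numpy, scipy, OpenCV 4.12 (cv2) and the standard library are available. Lean on these libraries where they do the work, as an engineer would, in place of code of your own. Each camera call takes 0.05 s, during which the arm holds its last target. There are 200 camera calls.

## Working session

There is one attempt and no reset: what is moved stays moved. The work goes in short steps, Python scripts to look and compute and a tool call to move; the robot and the scene stay as the last step left them, time stands still between calls to the robot, and variables do not carry over. Pictures are saved under pics/ and viewed, at most 10 in all, crops included, and the job is handed in when it is done.

Besides the shell and the picture viewer there is one more tool, called in YAML: its name, and indented under it one key for each argument. arm_command: Moves the arm, as the interface text tells. Shifts and turns lie within -1 to 1; 1 stands for 40 cm of shift or 360 degrees of turn. Its arguments: {"type":"object","properties":{"motion":{"type":"array"},"newtons":{"type":"number"}},"required":["motion"]}

```bash
mkdir -p pics; ls; python3 - <<'E'
from plant import arm
import cv2,numpy as np
for n in("scene","top"):
    cv2.imwrite(f"pics/{n}0.png",arm.capture(n)); i=arm.camera_info(n); print(n,{k:np.round(v,4).tolist() if k=="world_from_camera" else v for k,v in i.items()})
s=arm.read_state();print(s)
E
```

```text
pics
scene {'fov_y': 57.19380207642103, 'cx': 313.57098322262306, 'cy': 242.7113333016911, 'world_from_camera': [[0.8429, 0.415, -0.3425, 0.9127], [0.5378, -0.6703, 0.5113, -0.5494], [-0.0174, -0.6151, -0.7882, 0.9086], [0.0, 0.0, 0.0, 1.0]]}
top {'fov_y': 51.80724972608961, 'cx': 326.0360307824225, 'cy': 241.90791246973862, 'world_from_camera': [[-0.0114, -0.9899, 0.1417, 0.3884], [-0.9999, 0.0097, -0.0132, -0.0162], [0.0117, -0.1418, -0.9898, 1.3579], [0.0, 0.0, 0.0, 1.0]]}
{'time_s': 0.1, 'joint_positions': array([65.62829558, 24.93108009,  1.43235492, 90.18420998, -0.66426758,
       64.97125626, -4.30110159]), 'qd': array([ 0.14788841, -0.11203939, -0.07868913, -0.12096878, -0.08926827,
       -0.05837587, -0.09634245]), 'effort': array([ 2.54549144e-03, -6.71762466e+01,  1.02819979e+00, -3.16906714e+01,
        1.58675696e-02,  7.11795015e-03, -8.62530987e-05]), 'ee_pos': array([ 0.19803953, -0.59232957,  0.23061751]), 'orientation': array([-1.79922175e+02,  8.08182176e-03,  1.84898117e+01]), 'ft_force': array([ 0.29637794, -0.39894876,  0.87651723]), 'torque': array([ 0.0319811 , -0.00014904,  0.0339926 ]), 'finger_force': 0.0, 'opening': 0.08527349979135992}
```

View pics/scene0.png

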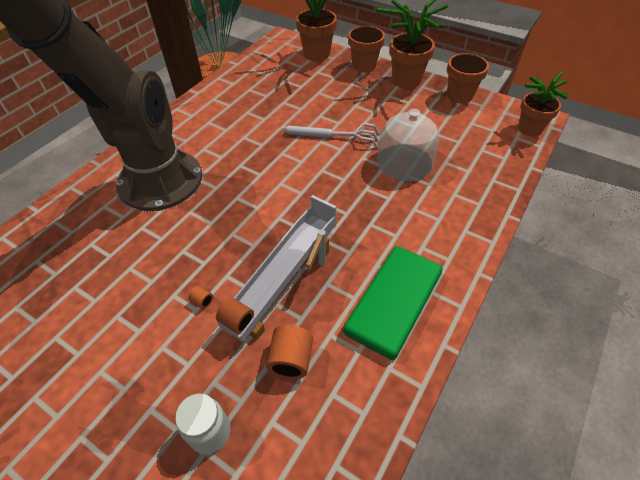

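View pics/top0.png

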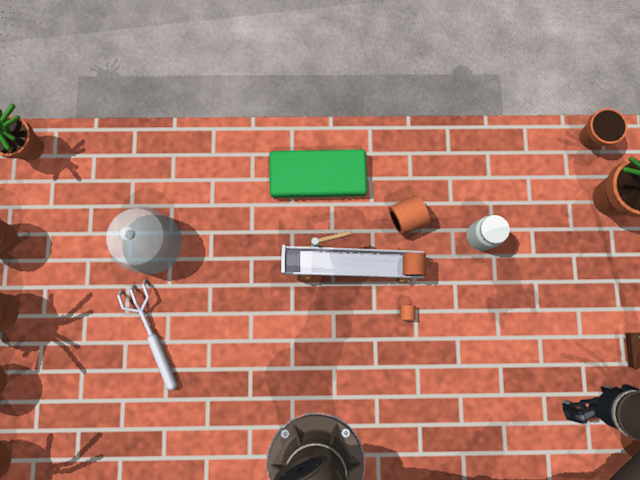

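The scene view shows the gutter from (235,330) up to the stop at (320,205). In the top view the lip is at about (424,264), the stop at (284,259) and the keeper pivot at (315,241).

Pipe candidates in the top view are in the gutter (414,263), a larger one at (410,215) and a smaller one at (408,312). The one lying across the gutter at the lip fits the description, and I'll confirm it in a crop.

```bash
cat > h.py <<'E'
from plant import arm
import numpy as np,cv2
def cam(n):
    i=arm.camera_info(n); return 240/np.tan(np.radians(i["fov_y"]/2)),i["cx"],i["cy"],np.array(i["world_from_camera"])
def ray(n,u,v,z):
    f,cx,cy,T=cam(n); d=T[:3,:3]@[(u-cx)/f,(v-cy)/f,1]; o=T[:3,3]
    return o+d*(z-o[2])/d[2]
def proj(n,P):
    f,cx,cy,T=cam(n); p=np.linalg.inv(T)@np.r_[P,1]; return np.array([f*p[0]/p[2]+cx,f*p[1]/p[2]+cy])
E
python3 - <<'E'
from h import *
t=cv2.imread("pics/top0.png"); s=cv2.imread("pics/scene0.png")
a=cv2.resize(t[222:292,272:442],None,fx=4.5,fy=4.5,interpolation=cv2.INTER_CUBIC)
b=cv2.resize(s[192:347,185:345],None,fx=3.7,fy=3.7,interpolation=cv2.INTER_CUBIC)
cv2.imwrite("pics/a.png",a);cv2.imwrite("pics/b.png",b)
E
```

```text
(no output)
```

View pics/a.png

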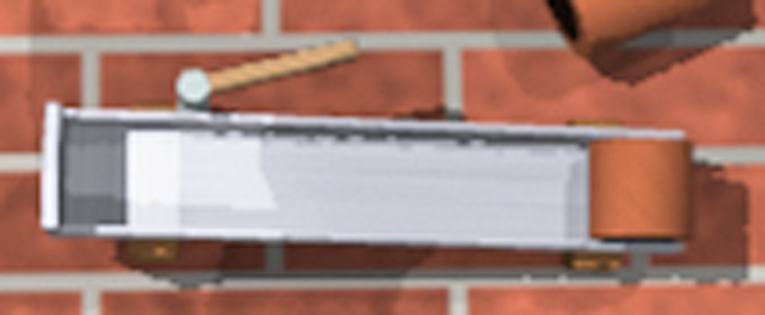

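View pics/b.png

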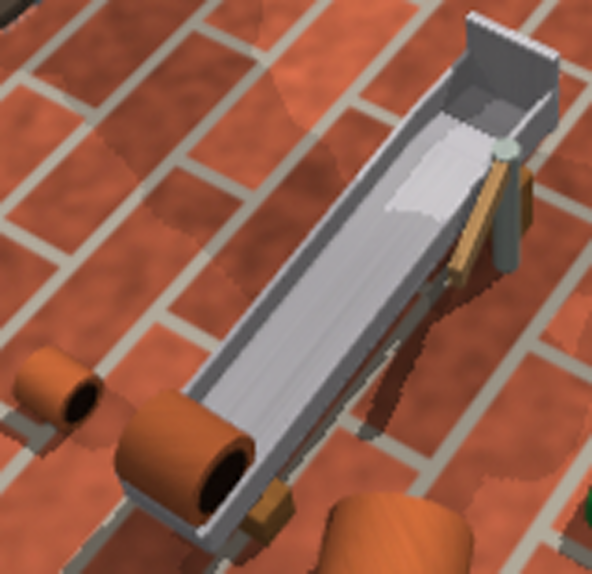

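The crops confirm it: the pipe in the gutter is 100 px across at 4.5×, sits between the walls and rests on the lip. The pivot head is at crop (194,86), the bar tip at (353,49), the stop corners at (49,102) and (44,232), and the lower wall ends at (685,133) and (686,250).

```bash
python3 - <<'E'
from h import *
import json
from scipy.optimize import least_squares
C=[((49,102),(164,-35,129)),((44,232),(164,35,129)),((194,86),(82,-47,122)),((685,133),(-206,-35,62)),((686,250),(-206,35,62))]
W=np.array([ray("top",c[0][0]/4.5+272,c[0][1]/4.5+222,c[1][2]/1000)[:2] for c in C]); G=np.array([c[1][:2] for c in C])/1000
def f(p):
    c,s=np.cos(p[2]),np.sin(p[2]); return (G@np.array([[c,s],[-s,c]])+p[:2]-W).ravel()
r=least_squares(f,[.6,0,1.57]); print(r.x,np.degrees(r.x[2]),(r.fun.reshape(-1,2)*1000).round(1))
json.dump(r.x.tolist(),open("g.json","w"))
g=lambda P:np.r_[np.array([[np.cos(r.x[2]),-np.sin(r.x[2])],[np.sin(r.x[2]),np.cos(r.x[2])]])@np.array(P[:2])/1000+r.x[:2],P[2]/1000]
tip=ray("top",353/4.5+272,49/4.5+222,.11); pv=g((82,-47,110)); print("tip",tip,"pivot",pv)
c,s=np.cos(r.x[2]),np.sin(r.x[2]); d=np.array([[c,s],[-s,c]])@(tip-pv)[:2]; print("d",d,"q",np.arctan2(d[1],-d[0]))
# scene-view check: pixel in b crop -> (x/3.7+185,y/3.7+192)
for n,P,b in [("stop R top",(164,-35,129),(557,57)),("stop L top",(164,35,129),(470,14)),("pivot",(82,-47,122),(507,147)),("lowR",(-206,-35,62),(205,535))]:
    print(n,proj("scene",g(P)).round(1),np.round([b[0]/3.7+185,b[1]/3.7+192],1))
print("jar",ray("top",490,228,.115))
for x in(-178,-200,-225,-250,50,90): print(x,g((x,0,0)))
E
```

```text
[ 0.51736773 -0.08640977  1.54063886] 88.27210465077287 [[-1.   0.8]
 [ 1.5  0.2]
 [-0.7 -0.7]
 [ 0.7 -0.1]
 [-0.5 -0.2]]
tip [ 0.58965424 -0.09561637  0.11      ] pivot [ 0.5668189  -0.00586424  0.11      ]
d [-0.08902277 -0.02553124] q -0.27929806845576266
stop R top [334.7 206.3] [335.5 207.4]
stop L top [310.6 194.7] [312.  195.8]
pivot [319.9 232.3] [322.  231.7]
lowR [239.  336.6] [240.4 336.6]
jar [ 0.59811997 -0.45318806  0.115     ]
-178 [ 0.51200052 -0.26432883  0.        ]
-200 [ 0.51133715 -0.28631883  0.        ]
-225 [ 0.51058333 -0.31130746  0.        ]
-250 [ 0.50982951 -0.33629609  0.        ]
50 [ 0.51887538 -0.0364325   0.        ]
90 [0.52008149 0.00354931 0.        ]
```

```bash
cat >> h.py <<'E'
import json
from scipy.spatial.transform import Rotation as Rn
def units(pts,yaw=None):
    x,y,a=json.load(open("g.json")); s=arm.read_state(); R=Rn.from_euler("xyz",s["orientation"],degrees=True).as_matrix(); Rg=Rn.from_euler("z",a).as_matrix()
    e=Rg.T@(s["ee_pos"]-[x,y,0]); F=Rg.T@s["ft_force"]
    print("t",round(s["time_s"],2),"tcp_g mm",(e*1000).round(1),"yaw_g",round(s["orientation"][2]-np.degrees(a),2),"F_g",F.round(1),"open",round(s["opening"],4))
    for p in pts:
        print(p,(R.T@(Rg@(np.array(p)/1000)+[x,y,0]-s["ee_pos"])/.4).round(4), "turn",round((s["orientation"][2]-np.degrees(a)-(yaw or 0))/360,4))
E
python3 -c "
from h import *
units([(-245,0,160),(-245,0,66)])"
```

```text
t 0.1 tcp_g mm [-515.3  303.9  230.6] yaw_g -69.78 F_g [-0.4 -0.3  0.9] open 0.0853
(-245, 0, 160) [ 0.9466 -0.3713  0.1769] turn -0.1938
(-245, 0, 66) [ 0.9466 -0.371   0.4119] turn -0.1938
```

arm_command:
  motion:
    - [0.88,[0.12,-0.05,0],-0.025]
    - [0.88,[0.24,-0.1,0],-0.05]
    - [0.88,[0.36,-0.15,0],-0.075]
    - [0.88,[0.48,-0.2,0],-0.1]
    - [0.88,[0.6,-0.24,0],-0.125]
    - [0.88,[0.72,-0.28,0.05],-0.15]
    - [0.88,[0.84,-0.33,0.1],-0.17]
    - [0.88,[0.947,-0.371,0.177],-0.194]
    - [0.88,[0.947,-0.371,0.177],-0.194]
    - [0.88,[0.947,-0.371,0.177],-0.194]
    - [0.88,[0.947,-0.371,0.177],-0.194]
    - [0.88,[0.947,-0.371,0.177],-0.194]
  newtons: 20

```text
time_s: 1.6
ee_pos: [0.5099, -0.3331, 0.1612]
orientation: [180.0, 0.1, 88.2]
ft_force: [0.6, 0.4, -0.2]
opening: 0.0098
finger_force: 0.0
```

```bash
python3 - <<'E'
from h import *
units([(-245,0,66),(-226,0,66),(-215,0,66)])
t=arm.capture("top"); s=arm.capture("scene")
a=cv2.resize(t[212:302,272:472],None,fx=3.5,fy=3.5,interpolation=cv2.INTER_CUBIC);b=cv2.resize(s[200:360,170:330],None,fx=1.75,fy=1.75)
o=np.zeros((600,700,3),np.uint8);o[:315,:]=a;o[318:598,:280]=b
cv2.imwrite("pics/c.png",o)
E
```

```text
t 1.6 tcp_g mm [-246.8    0.   161.2] yaw_g -0.07 F_g [ 0.4 -0.6 -0.2] open 0.0098
(-245, 0, 66) [ 0.0048 -0.      0.238 ] turn -0.0002
(-226, 0, 66) [ 5.230e-02 -1.000e-04  2.379e-01] turn -0.0002
(-215, 0, 66) [ 7.980e-02 -1.000e-04  2.379e-01] turn -0.0002
```

View pics/c.png

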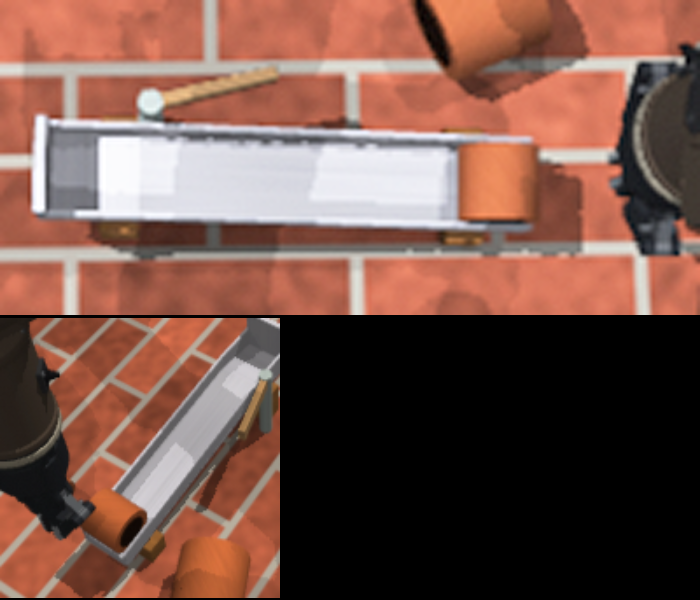

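The picture shows the fingers centred behind the pipe with a clear gap at about (560,180). The keeper and pipe are untouched. I'll lower the fingers and push.

arm_command:
  motion:
    - [0.88,[0,0,0.1],0]
    - [0.88,[0,0,0.2],0]
    - [0.88,[0,0,0.238],0]
    - [0.88,[0.03,0,0.238],0]
    - [0.88,[0.05,0,0.238],0]
    - [0.88,[0.065,0,0.238],0]
    - [0.88,[0.08,0,0.237],0]
    - [0.88,[0.1,0,0.234],0]
    - [0.88,[0.12,0,0.232],0]
    - [0.88,[0.14,0,0.229],0]
    - [0.88,[0.16,0,0.227],0]

```text
time_s: 3.08
ee_pos: [0.5123, -0.2673, 0.0698]
orientation: [-180.0, 0.0, 88.3]
ft_force: [-0.5, -0.4, 0.4]
opening: 0.0102
finger_force: 0.4
```

```bash
python3 - <<'E'
from h import *
units([(-120,0,77),(49,0,97),(60,0,97)])
t=arm.capture("top"); s=arm.capture("scene")
a=cv2.resize(t[212:302,272:472],None,fx=3.5,fy=3.5,interpolation=cv2.INTER_CUBIC);b=cv2.resize(s[200:360,170:330],None,fx=1.75,fy=1.75)
o=np.zeros((600,700,3),np.uint8);o[:315,:]=a;o[318:598,:280]=b
cv2.imwrite("pics/d.png",o)
E
```

```text
t 3.08 tcp_g mm [-181.    -0.4   69.8] yaw_g 0.06 F_g [-0.4  0.5  0.4] open 0.0102
(-120, 0, 77) [ 0.1525 -0.0009 -0.0181] turn 0.0002
(49, 0, 97) [ 5.75e-01 -4.00e-04 -6.81e-02] turn 0.0002
(60, 0, 97) [ 6.025e-01 -4.000e-04 -6.810e-02] turn 0.0002
```

View pics/d.png

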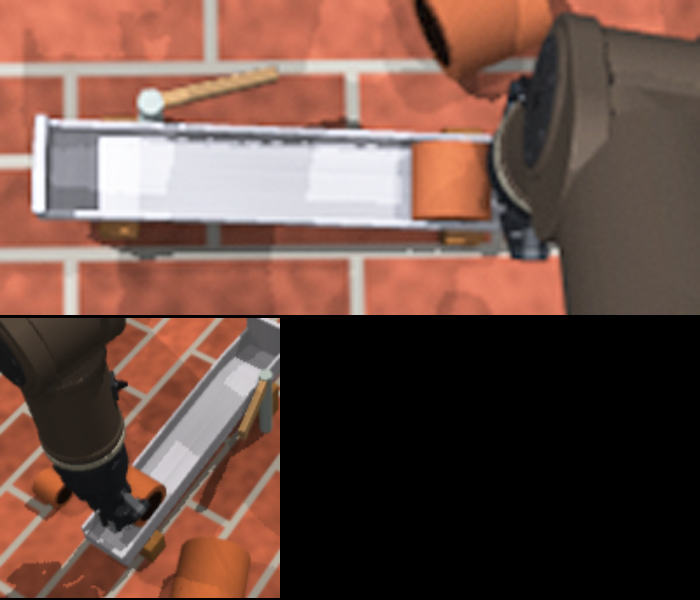

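The pipe is rolling square, with its front edge at (412,180), and the force is tiny. I'll continue up the slope.

arm_command:
  motion:
    - [0.88,[0.02,0,-0.003],0]
    - [0.88,[0.045,0,-0.006],0]
    - [0.88,[0.07,0,-0.009],0]
    - [0.88,[0.095,0,-0.012],0]
    - [0.88,[0.12,0,-0.015],0]
    - [0.88,[0.145,0,-0.018],0]
    - [0.88,[0.17,0,-0.021],0]
    - [0.88,[0.195,0,-0.024],0]
    - [0.88,[0.22,0,-0.027],0]
    - [0.88,[0.245,0,-0.03],0]
    - [0.88,[0.27,0,-0.034],0]
    - [0.88,[0.295,0,-0.037],0]
    - [0.88,[0.32,0,-0.04],0]
    - [0.88,[0.345,0,-0.043],0]
    - [0.88,[0.37,0,-0.046],0]
    - [0.88,[0.395,0,-0.049],0]
    - [0.88,[0.42,0,-0.052],0]
    - [0.88,[0.445,0,-0.055],0]
    - [0.88,[0.465,0,-0.058],0]
    - [0.88,[0.48,0,-0.06],0]

```text
time_s: 5.68
ee_pos: [0.5179, -0.0754, 0.0938]
orientation: [180.0, 0.0, 88.3]
ft_force: [-0.2, -0.0, 1.0]
opening: 0.0101
finger_force: 0.4
```

```bash
python3 - <<'E'
from h import *
units([(35,0,95),(49,0,97),(60,0,97),(78,0,95)])
t=arm.capture("top"); s=arm.capture("scene")
a=cv2.resize(t[212:302,272:472],None,fx=3.5,fy=3.5,interpolation=cv2.INTER_CUBIC);b=cv2.resize(s[170:330,190:350],None,fx=1.75,fy=1.75)
o=np.zeros((600,700,3),np.uint8);o[:315,:]=a;o[318:598,:280]=b
cv2.imwrite("pics/e.png",o)
E
```

```text
t 5.67 tcp_g mm [11.  -0.2 93.8] yaw_g 0.07 F_g [-0.   0.2  1. ] open 0.0101
(35, 0, 95) [ 0.06   -0.0005 -0.003 ] turn 0.0002
(49, 0, 97) [ 0.095  -0.0005 -0.008 ] turn 0.0002
(60, 0, 97) [ 0.1225 -0.0005 -0.008 ] turn 0.0002
(78, 0, 95) [ 0.1675 -0.0004 -0.003 ] turn 0.0002
```

View pics/e.png

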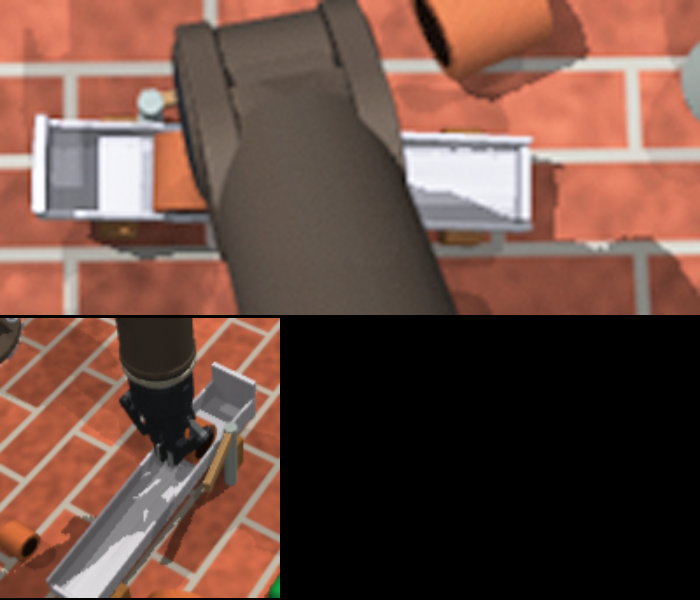

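The pipe is still against the fingers, with its front edge at (153,183) just short of the crest. I'll go slowly over it and follow it into the dip.

arm_command:
  motion:
    - [0.88,[0.015,0,-0.002],0]
    - [0.88,[0.03,0,-0.004],0]
    - [0.88,[0.045,0,-0.006],0]
    - [0.88,[0.06,0,-0.008],0]
    - [0.88,[0.07,0,-0.009],0]
    - [0.88,[0.08,0,-0.01],0]
    - [0.88,[0.09,0,-0.01],0]
    - [0.88,[0.1,0,-0.01],0]
    - [0.88,[0.11,0,-0.01],0]
    - [0.88,[0.12,0,-0.01],0]
    - [0.88,[0.13,0,-0.01],0]
    - [0.88,[0.14,0,-0.008],0]
    - [0.88,[0.15,0,-0.006],0]
    - [0.88,[0.16,0,-0.004],0]
    - [0.88,[0.17,0,-0.003],0]
    - [0.88,[0.17,0,-0.003],0]
    - [0.88,[0.17,0,-0.003],0]
    - [0.88,[0.17,0,-0.003],0]

```text
time_s: 8.02
ee_pos: [0.5199, -0.0082, 0.0949]
orientation: [180.0, 0.0, 88.3]
ft_force: [-0.1, -0.2, -0.3]
opening: 0.0101
finger_force: 0.0
```

```bash
python3 - <<'E'
from h import *
units([(40,0,100),(40,0,170)])
E
```

```text
t 8.03 tcp_g mm [78.2 -0.2 94.9] yaw_g 0.04 F_g [-0.2  0.1 -0.3] open 0.0101
(40, 0, 100) [-0.0956 -0.0005 -0.0127] turn 0.0001
(40, 0, 170) [-0.0956 -0.0005 -0.1877] turn 0.0001
```

arm_command:
  motion:
    - [0.88,[-0.03,0,-0.005],0]
    - [0.88,[-0.095,0,-0.013],0]
    - [0.88,[-0.095,0,-0.1],0]
    - [1,[-0.095,0,-0.19],0]
    - [1,[-0.11,0.13,-0.19],0]
    - [1,[-0.138,0.25,-0.19],0]
    - [1,[-0.138,0.27,-0.19],0]
    - [1,[-0.138,0.27,-0.19],0]
    - [1,[-0.138,0.27,-0.19],0]

```text
time_s: 9.15
ee_pos: [0.625, -0.0663, 0.1709]
orientation: [-179.9, 0.0, 88.3]
ft_force: [0.2, -0.1, -0.5]
opening: -0.0001
finger_force: 0.0
```

```bash
python3 - <<'E'
from h import *
t=arm.capture("top"); s=arm.capture("scene")
a=cv2.resize(t[212:302,272:472],None,fx=3.5,fy=3.5,interpolation=cv2.INTER_CUBIC);b=cv2.resize(s[170:330,190:350],None,fx=1.75,fy=1.75)
o=np.zeros((600,700,3),np.uint8);o[:315,:]=a;o[318:598,:280]=b
cv2.imwrite("pics/f.png",o)
P=[(25,-106,105)]
for q in np.r_[-.4:1.5:12j,1.57,1.6]:
    n=np.array([np.sin(q),np.cos(q)]);h=5+11*abs(n[0])+14.5*abs(n[1])
    p=np.array([82,-47])+70*np.array([-np.cos(q),np.sin(q)])-h*n
    P.append((*p.round(1).tolist(),105))
units(P)
E
```

```text
t 9.25 tcp_g mm [  23.5 -107.3  171.2] yaw_g 0.08 F_g [0.2 0.2 0. ] open -0.0001
(25, -106, 105) [ 0.0039 -0.0031  0.1654] turn 0.0002
(26.3, -95.1, 105) [ 0.0072 -0.0303  0.1654] turn 0.0002
(18.7, -83.8, 105) [-0.0118 -0.0586  0.1654] turn 0.0002
(13.2, -70.9, 105) [-0.0255 -0.0909  0.1654] turn 0.0002
(10.0, -59.3, 105) [-0.0335 -0.1199  0.1654] turn 0.0002
(8.6, -48.0, 105) [-0.0369 -0.1481  0.1654] turn 0.0002
(9.2, -36.2, 105) [-0.0354 -0.1776  0.1655] turn 0.0002
(11.9, -24.1, 105) [-0.0286 -0.2079  0.1655] turn 0.0002
(17.1, -12.2, 105) [-0.0155 -0.2376  0.1655] turn 0.0002
(24.7, -1.1, 105) [ 0.0035 -0.2653  0.1655] turn 0.0002
(34.6, 8.6, 105) [ 0.0283 -0.2895  0.1655] turn 0.0002
(46.5, 16.3, 105) [ 0.0581 -0.3087  0.1655] turn 0.0002
(60.1, 21.6, 105) [ 0.0921 -0.3219  0.1655] turn 0.0002
(65.9, 23.0, 105) [ 0.1066 -0.3254  0.1655] turn 0.0002
(67.6, 23.4, 105) [ 0.1108 -0.3264  0.1655] turn 0.0002
```

View pics/f.png

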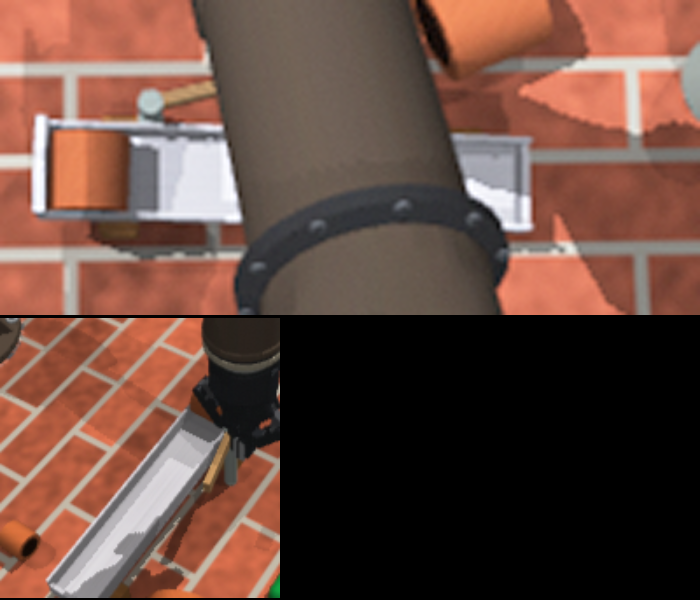

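The pipe is parked against the stop, spanning (52–128, 170), and the keeper has not moved. Next I'll lower outside the bar and sweep it round.

arm_command:
  motion:
    - [1,[0.004,-0.003,0.08],0]
    - [1,[0.004,-0.003,0.165],0]
    - [1,[0.004,-0.003,0.165],0]
    - [1,[0.0,-0.03,0.165],0]
    - [1,[-0.012,-0.058,0.165],0]
    - [1,[-0.025,-0.091,0.165],0]
    - [1,[-0.034,-0.12,0.165],0]
    - [1,[-0.037,-0.148,0.165],0]
    - [1,[-0.035,-0.178,0.165],0]
    - [1,[-0.029,-0.208,0.165],0]
    - [1,[-0.016,-0.238,0.165],0]
    - [1,[0.003,-0.265,0.165],0]
    - [1,[0.028,-0.29,0.165],0]
    - [1,[0.043,-0.3,0.165],0]
    - [1,[0.058,-0.309,0.165],0]
    - [1,[0.075,-0.315,0.165],0]
    - [1,[0.09,-0.322,0.165],0]
    - [1,[0.098,-0.325,0.165],0]
    - [1,[0.103,-0.326,0.165],0]
    - [1,[0.103,-0.326,0.165],0]

```text
time_s: 11.75
ee_pos: [0.497, -0.0212, 0.1049]
orientation: [-180.0, -0.0, 88.3]
ft_force: [0.4, -0.6, 0.4]
opening: 0.0002
finger_force: 0.0
```

```bash
python3 - <<'E'
from h import *
units([(67,23,105),(72,23,105)])
t=arm.capture("top"); s=arm.capture("scene")
a=cv2.resize(t[212:302,272:472],None,fx=3.5,fy=3.5,interpolation=cv2.INTER_CUBIC);b=cv2.resize(s[170:330,190:350],None,fx=1.75,fy=1.75)
o=np.zeros((600,700,3),np.uint8);o[:315,:]=a;o[318:598,:280]=b
cv2.imwrite("pics/k.png",o)
E
```

```text
t 11.75 tcp_g mm [ 64.5  22.3 104.9] yaw_g 0.06 F_g [-0.6 -0.4  0.4] open 0.0002
(67, 23, 105) [ 0.0062 -0.0017 -0.0003] turn 0.0002
(72, 23, 105) [ 0.0187 -0.0017 -0.0003] turn 0.0002
```

View pics/k.png

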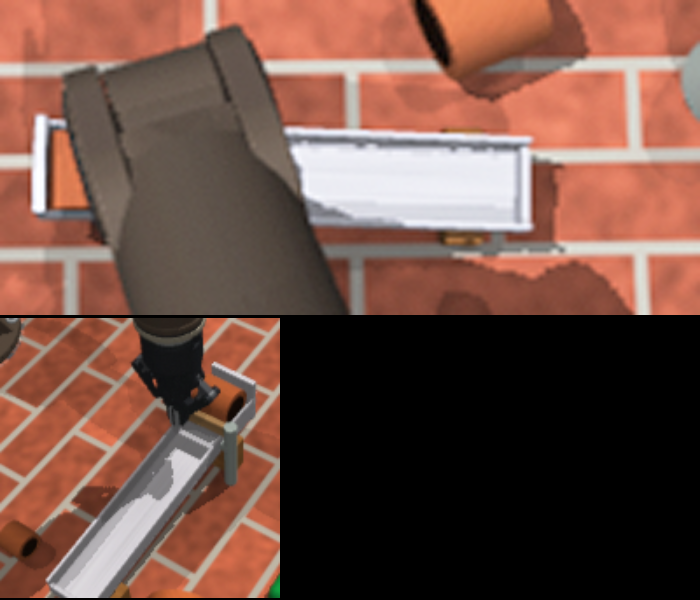

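The bar now lies across the gutter, near (205,425) in the inset, with the pipe beyond it. I'll press it gently to its limit and watch the force.

arm_command:
  motion:
    - [1,[0.0025,0,0],0]
    - [1,[0.005,0,0],0]
    - [1,[0.0075,0,0],0]
    - [1,[0.0075,0,0],0]

```text
time_s: 12.35
ee_pos: [0.4972, -0.0182, 0.1049]
orientation: [180.0, -0.0, 88.3]
ft_force: [0.4, 0.1, 0.8]
opening: 0.0001
finger_force: 0.0
```

arm_command:
  motion:
    - [1,[0.0025,0,0],0]
    - [1,[0.005,0,0],0]
    - [1,[0.005,0,0],0]

```text
time_s: 12.72
ee_pos: [0.4972, -0.0174, 0.1049]
orientation: [-180.0, 0.1, 88.3]
ft_force: [-0.5, -4.4, 0.5]
opening: 0.0001
finger_force: 2.4
```

The limit is felt: 4.4 N, with the tip stalling at 0.8 of 2 mm. I'll back off downhill, lift clear and look.

arm_command:
  motion:
    - [1,[0.0025,0,0],0]
    - [1,[0.0025,0,0],0]
    - [1,[-0.03,0,0],0]
    - [1,[-0.1,0,-0.02],0]
    - [1,[-0.13,0,-0.12],0]
    - [1,[-0.2,0,-0.25],0]
    - [1,[-0.35,0,-0.3],0]
    - [1,[-0.5,0,-0.3],0]
    - [1,[-0.65,0,-0.3],0]
    - [1,[-0.75,0,-0.3],0]
    - [1,[-0.75,0,-0.3],0]
    - [1,[-0.75,0,-0.3],0]

```text
time_s: 14.22
ee_pos: [0.4885, -0.3155, 0.2247]
orientation: [180.0, -0.1, 88.4]
ft_force: [0.4, 0.7, 0.2]
opening: 0.0
finger_force: 0.0
```

```bash
python3 - <<'E'
from h import *
t=arm.capture("top"); s=arm.capture("scene")
a=cv2.resize(t[222:287,272:372],None,fx=5,fy=5,interpolation=cv2.INTER_CUBIC);b=cv2.resize(s,None,fx=.4,fy=.4)
c=cv2.resize(s[170:270,250:350],None,fx=2.6,fy=2.6)
o=np.zeros((600,700,3),np.uint8);o[:325,:500]=a;o[330:522,:256]=b;o[330:590,300:560]=c
cv2.imwrite("pics/z.png",o); print(arm.read_state()["ft_force"])
for n in("top","scene"): # bystander drift since start
    d=cv2.absdiff(cv2.imread(f"pics/{n}0.png"),t if n=="top" else s).max(2)
    R={"top":dict(jar=(465,213,512,250),kneel=(268,148,368,198),cult=(115,280,180,390),cloche=(105,205,182,275)),"scene":dict(jar=(175,390,232,455),kneel=(342,245,445,357),cult=(283,122,380,150),cloche=(375,108,440,180))}[n]
    print(n,{k:round(float((d[y0:y1,x0:x1]>40).mean()),3) for k,(x0,y0,x1,y1) in R.items()})
E
```

```text
[ 2.01057485  0.71433805 -0.22060222]
top {'jar': 0.743, 'kneel': 0.0, 'cult': 0.0, 'cloche': 0.0}
scene {'jar': 0.002, 'kneel': 0.0, 'cult': 0.0, 'cloche': 0.0}
```

View pics/z.png

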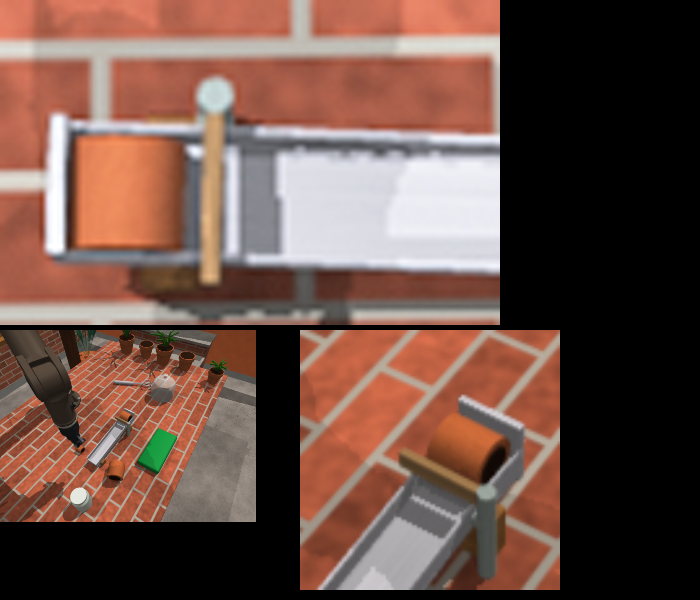

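The pipe is parked at (130,190) against the stop. The keeper is square across behind it, from (215,95) to (211,283). The bystanders are unmoved; in the top view the arm hides the jar, but the scene view shows it unchanged.

```bash
python3 -c "
from plant import arm
print(arm.close_job())"
```

```text
the job is handed in; nothing more can be done
None
```

The pipe is parked in the dip against the top stop, the keeper bar is pushed to its limit square across behind it, the bystanders are unmoved, and the job was handed in at about 14 s.

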